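Return the step block to its labelled rack slot

ROBOT

A 7-joint arm with a two-finger parallel gripper is mounted at the origin on a cart in front of the work surface, level with it; the furniture and walls round the work are solid. World frame = base frame: x ahead of the robot, y to its left, z up, the work surface at z = 0. Lengths are in mm, angles in degrees, forces in N, time in s.
With the tool pointing down it reaches from about 425 to 1025 mm from the base axis. Payload 9.4 kg.
Tool frame: the origin (TCP) lies midway between the tips of the shut fingers; the grasp point (between the pads) lies 19 mm behind it; z points along the fingers, y is the line along which they close (so a half turn about z gives the same grasp; the last joint's range is limited). The gripper opens to 93 mm and grips with 3 to 60 N. Pads are 15 mm wide; open, the fingers measure 128 mm over their backs; the gripper's body (75 mm by 188 mm) begins 65 mm behind the grasp point.
Start: joints at [-4.395, 34.337, -0.143, 91.639, 0.103, 54.024, -4.572], TCP at [724.999, -0.008, 218.618] pointing down, gripper open.
Joint ranges: [-147.43, 147.43], [-19.82, 112.94], [-74.19, 73.91], [6.32, 146.72], [-59.91, 239.91], [6.04, 106.73], [-150.56, 150.56]. Speed limits (degrees/s): [127.2, 127.2, 172.46, 172.46, 180, 180, 180].

INTERFACE

Orientations are given as a 3x3 rotation matrix whose columns are the frame's x, y, z axes.
In Python, from station import read_state, capture, sign_off, silhouettes, spot_point gives the robot as it stands.
- The arm moves only by the tool move_arm, never from a script. Its argument "series" is a list of rows, each an object of numbers: "x", "y", "z": the shift along the world's x, y, z in units of 4 cm (1.0 is 4 cm); "rx", "ry", "rz": the turn, a rotation vector about the world's x, y, z in units of pi/4 rad (1.0 is pi/4 rad). In form: [{"x": .., "y": .., "z": .., "rx": .., "ry": .., "rz": ..}, ...]. A call has 1 to 10 rows; each row shifts and turns the commanded pose from where the row before left it; what a row does not reach is not made up. A row lasts 1/10 s, in which the tool goes at most 50 mm and 8.59 degrees, less where a joint would pass 70% of its speed; a pose out of reach is approached as far as the arm can. A call with a number of a shift or a turn outside -1 to 1 is refused whole. A call with a gripper value outside its range is refused whole. "hand" is the opening, from -1 (shut) to 1 (fully open), set as the call begins (left out, the last holds). The fingers move at their own pace and stop on an object; "newtons" is the grip in N (left out, the last holds). Time passes only in rows, so rows that do not move let the fingers close. It gives the time, the measured TCP pose, the force, the opening and the grip force at its end, in the units of the state.
- read_state(): the state, without advancing time (a new reading comes with each control period).
- capture(name): name is "scene" or "side" or "wrist"; returns a dict with "pixels" (400x640x3 uint8, blue, green, red), "fx", "fy", "cx", "cy" (pixels), "dist" ([k1, k2, p1, p2, k3] as OpenCV has them; the pictures are not rectified), "eye" and "attitude" of the camera in the world; the wrist camera has in their place "hand_eye" (4x4, takes a point from camera to tool coordinates, whose origin is the TCP and whose axes are the flange's). Camera axes: x right, y up, looking along -z (the intrinsics and any distortion apply to the point x, -y, -z); pixel columns grow to the right and rows downward; lengths in mm; the calibration is good to about 2 mm. A picture is of the moment at which its call begins: read the wrist's pose just before it. There is no depth.
- sign_off(): hands the job in; it is judged then, once.
Trained networks look in a picture, given as the dict that the camera call returned (one of the last four; its "shot" number tells which), for a name from the list of things; names that differ only in an ending like _2 or _b are one class to them, and where a whole thing is asked for, a point or a joint stands for the part that bears it (a point fixed in the world has none). Each returns a list of dicts, best first, with "score" (0 to 1); they miss things now and then, are a little off and sometimes report something else, mostly with a low value. They report only what shows in the picture. A call takes as long as a camera call.
- silhouettes(target, picture): "mask" (400x640 bool, what is visible of it).
- spot_point(target, picture): "location" ([x, y, z] in mm, in world coordinates, good to about 4 mm: a listed point, or the origin of a listed thing).
The state is a dict: "t": time; "joints": joint angles; "joint_velocities": joint speeds; "joint_torque": joint torques, N m; "ee_pos": TCP position; "ee_rot": TCP orientation; "ft_force": force on the tool from outside, world axes, zero at the start; "moment": the same for the moment, N m; "gripper_width": finger opening in mm; "finger_force": force on a finger pad.
Only numpy, scipy, OpenCV 4.12 (cv2) and the standard library are available. Lean on these libraries where they do the work, as an engineer would, in place of code of your own. Each camera call takes 0.05 s, during which the arm holds its last target. There are 200 camera calls.

TASK

Put the blue-tagged step block away: lift it out of the measuring nest, where only its long sides can be gripped, set it down flat on the green mat and let go of it, then take it again by its two ends, the only sides that the rack leaves open. Lower it, without dropping it, into the rack slot that has the blue label, so that it rests flat on the slot floor, centred along the slot, and let go. Leave the yellow-tagged block, the vials, the tin and the specimen holders where they are.

Things in the scene. Friction and masses are not known exactly. Their poses are not given: they have to be found in the camera images.
- block_blue: Steel step block with blue tags on its upper faces, about 0.2 kg. A base 36 (x) x 60 (y) x 12 mm high carries a raised step 20 (x) x 44 (y) mm that ends 19 mm above the underside. Origin: centre of the underside; z up, y along the length. Either way round is the same for storage. It starts in the nest, its y along the nest's y.
- nest: Fixed aluminium measuring nest. Origin: centre of its underside on the worktop. The block lies on a rail 20 mm wide (x), 54 mm long (y), top 18 mm above the worktop; the foot plate under it is 40 (x) x 104 (y) mm and 6 mm high. Two end posts 34 mm wide (x) and 12 mm thick stand from y = 32 to 44 mm on both sides, 46 mm high, 2 mm from the block's ends. The long (x) sides of the block are free.
- mat: Flat fixed green mat 100 x 100 x 3 mm. Origin: centre of its underside on the worktop, so its top is 3 mm above the worktop.
- rack: Fixed grey rack. Origin on the worktop under the middle slot. Three slots along its y, 49 mm apart, each running along x. Slots are 44 mm wide between upright cheeks 5 mm thick, x = -24 to 24 mm, tops 54 mm above the worktop; both ends open. Slot floors are as long as the cheeks, 20 mm above the worktop, so a block stands out 6 mm at each end. Base plate 6 mm high, x = -95 to 26 mm.
- label_blue: Blue label, 24 x 38 mm, on the rack's base plate at the -x end of its slot, its origin 80 mm from the slot's centre, its top at most 20 mm above the worktop. The other two slots have a yellow and a red label; which slot has which colour varies.
- slot_blue (a point): Centre of the floor of the slot with the blue label, 20 mm above the worktop; x along the slot (from the label end inward), z up. The block's origin belongs here, its y along this x, either way round.
- block_yellow: The same kind of step block with yellow tags, stored in the slot with the yellow label. Origin: centre of the underside. Stays there.
- assembly_stand: Fixed dark assembly stand between the nest and the rack: base about 160 x 160 mm, a column and clamp arm on it up to 280 mm above the worktop. Origin: centre of its underside. Carry the block over it or past its near side.
- vial_white: Loose vial with white cap, 27 mm across, 54 mm high, standing; origin: centre of the underside. Leave alone.
- vial_orange: Loose vial with orange cap, 27 mm across, 54 mm high, standing; origin: centre of the underside. Leave alone.
- putty_tin: Loose white tin, 52 mm across, 22 mm high; origin: centre of the underside. Leave alone.
- holder_1: Loose turned specimen holder (black), 24 mm across, 34 mm high, standing on the black tray (floor 8 mm above the worktop, rim 18 mm); origin: centre of the underside. Leave alone.
- holder_2: The same, bare metal, 40 mm high. Leave alone.
- holder_3: The same, brass, 30 mm high. Leave alone.

How it is judged (in metres and radians):
On the way, in this order (a step that is already met when the one before it is completed fails the run):
1. the blue-tagged block lies flat on the green mat, let go (x of block_blue in the frame of mat between -0.04 and 0.04 m and y of block_blue in the frame of mat between -0.04 and 0.04 m and z of block_blue in the frame of mat below 0.006 m and angle between block_blue's own z axis and vertical below 0.1 rad and contact force between the fingers and block_blue below 0.1 N), for 0.2 s.
2. the block is lowered in the slot with the blue label, to within 8 mm of its floor, while still held (x of block_blue in the frame of slot_blue between -0.01 and 0.01 m and y of block_blue in the frame of slot_blue between -0.008 and 0.008 m and z of block_blue in the frame of slot_blue between -0.004 and 0.008 m and angle between the y axis of block_blue and the x axis of slot_blue, either way round below 0.2 rad and contact force between the fingers and block_blue above 0.5 N), for 0.05 s.
At the end, for the whole second after the job is handed in: The blue-tagged block rests, released and still, on the floor of the slot with the blue label: its underside within 3 mm of the floor, tilted less than 0.06 rad, its centre within 10 mm of the slot's middle lengthwise and 8 mm across, its length within 0.2 rad of the slot's (x of block_blue in the frame of slot_blue between -0.01 and 0.01 m and y of block_blue in the frame of slot_blue between -0.008 and 0.008 m and z of block_blue in the frame of slot_blue between -0.004 and 0.003 m and angle between the y axis of block_blue and the x axis of slot_blue, either way round below 0.2 rad and angle between block_blue's own z axis and vertical below 0.06 rad and linear speed of block_blue below 0.02 m/s and contact force between the fingers and block_blue below 0.1 N); the robot touches nothing.
It fails at once if the yellow-tagged block is moved more than 20 mm (distance of block_yellow from where it was at the start of the episode above 0.02 m).
It fails at once if a vial, the tin or a specimen holder is moved more than 30 mm or knocked over (distance of any of vial_white, vial_orange, putty_tin, holder_1, holder_2, holder_3 from where it was at the start of the episode above 0.03 m or angle between any of vial_white, vial_orange, holder_1, holder_2, holder_3's own z axis and vertical above 0.6 rad).
It also fails if it takes over 61 s, if anything falls off the work surface, if the arm or the gripper's body presses on something with over 40 N, if the wrist force passes 120 N, or if a joint passes its speed limit or range.

## Working session

There is one attempt and no reset: what is moved stays moved. The work goes in short steps, Python scripts to look and compute and a tool call to move; the robot and the scene stay as the last step left them, time stands still between calls to the robot, and variables do not carry over. Pictures are saved under pics/ and viewed, at most 13 in all, crops included, and the job is handed in when it is done.

Besides the shell and the picture viewer there is one more tool, called by a JSON object that holds its "api" and its "payload". move_arm: Moves the arm, as the interface text tells. Its arguments: {"type":"object","properties":{"series":{"type":"array","items":{"type":"object","properties":{"x":{"type":"number","minimum":-1,"maximum":1},"y":{"type":"number","minimum":-1,"maximum":1},"z":{"type":"number","minimum":-1,"maximum":1},"rx":{"type":"number","minimum":-1,"maximum":1},"ry":{"type":"number","minimum":-1,"maximum":1},"rz":{"type":"number","minimum":-1,"maximum":1}}}},"hand":{"type":"number"},"newtons":{"type":"number"}},"required":["series"]}

```bash
mkdir -p pics; ls
cat > h.py <<'E'
import numpy as np, cv2
from station import *
def cam(c,st=None):
    if 'eye' in c: R=np.array(c['attitude'],float); e=np.array(c['eye'],float)
    else:
        H=np.array(c['hand_eye'],float); Rt=np.array(st['ee_rot']); R=Rt@H[:3,:3]; e=Rt@H[:3,3]+np.array(st['ee_pos'])
    return R.reshape(3,3),e
def K(c): return np.array([[c['fx'],0,c['cx']],[0,c['fy'],c['cy']],[0,0,1.]])
def rays(c,px,st=None):
    R,e=cam(c,st); u=cv2.undistortPoints(np.array(px,float).reshape(-1,1,2),K(c),np.array(c['dist'],float)).reshape(-1,2)
    d=np.c_[u[:,0],-u[:,1],-np.ones(len(u))]@R.T; return e,d
def plane(c,px,z,st=None):
    e,d=rays(c,px,st); return e+d*((z-e[2])/d[:,2])[:,None]
def proj(c,P,st=None):
    R,e=cam(c,st); q=(np.array(P,float).reshape(-1,3)-e)@R*[1,-1,-1]
    return cv2.projectPoints(q,np.zeros(3),np.zeros(3),K(c),np.array(c['dist'],float))[0].reshape(-1,2)
E
python3 - <<'E'
from h import *
st=read_state(); print(st['t'],st['ee_pos'],np.round(st['ee_rot'],3).tolist(),st['gripper_width'])
for n in ['scene','side','wrist']:
    c=capture(n); cv2.imwrite(f'pics/{n}0.png',c['pixels'])
    print(n,c.get('eye'),np.round(c.get('attitude',c.get('hand_eye')),3).tolist(),c['fx'])
    for t in ['block_blue','nest','mat','rack','label_blue','slot_blue','block_yellow','assembly_stand','vial_white','vial_orange','putty_tin','holder_1']:
        print(t,[(np.round(r['location']).tolist(),round(r['score'],2)) for r in spot_point(t,c)[:3]])
print(read_state()['t'])
E
```

```text
pics
0.0 [ 7.24513308e+02 -3.60963842e-02  2.17770439e+02] [[-0.0, 1.0, -0.002], [1.0, 0.0, -0.0], [-0.0, -0.002, -1.0]] 92.89111624656451
scene [ 100.3868295  -622.48349942  725.5152103 ] [[0.789, 0.454, -0.414], [-0.614, 0.563, -0.553], [-0.019, 0.691, 0.723]] 437.48172513315143
block_blue [([490.0, -398.0, 12.0], 0.64)]
nest [([491.0, -404.0, 2.0], 0.69)]
mat [([423.0, 134.0, 1.0], 0.84)]
rack [([453.0, -35.0, 2.0], 0.6)]
label_blue [([383.0, -105.0, 8.0], 0.78), ([490.0, -397.0, 15.0], 0.58)]
slot_blue []
block_yellow [([449.0, -39.0, 20.0], 0.71)]
assembly_stand []
vial_white [([364.0, -219.0, -4.0], 0.79), ([401.0, -262.0, -2.0], 0.34)]
vial_orange [([402.0, -259.0, 1.0], 0.6)]
putty_tin [([536.0, 122.0, 1.0], 0.52)]
holder_1 [([622.0, -26.0, 7.0], 0.64), ([642.0, -69.0, 7.0], 0.63)]
side [ -61.84794699 -885.41899867  676.50076802] [[0.824, 0.286, -0.489], [-0.566, 0.45, -0.691], [0.023, 0.846, 0.533]] 473.7612788228013
block_blue [([490.0, -402.0, 17.0], 0.9)]
nest [([493.0, -404.0, 1.0], 0.59), ([492.0, -402.0, 18.0], 0.5)]
mat [([429.0, 136.0, 1.0], 0.77), ([615.0, -91.0, 8.
[... 326 characters left out ...]
-214.0, 1.0], 0.5)]
vial_orange [([402.0, -264.0, 2.0], 0.66)]
putty_tin [([538.0, 125.0, -2.0], 0.72)]
holder_1 [([611.0, -89.0, 8.0], 0.56), ([647.0, -70.0, 8.0], 0.53), ([618.0, -35.0, 6.0], 0.52)]
wrist None [[-0.0, 0.966, 0.259, 71.298], [1.0, 0.0, -0.001, -0.248], [-0.001, 0.259, -0.966, -165.587], [0.0, 0.0, 0.0, 1.0]] 306.0897843804402
block_blue []
nest []
mat []
rack [([456.0, -37.0, 2.0], 0.84), ([450.0, -39.0, 18.0], 0.61)]
label_blue [([378.0, -101.0, 8.0], 0.85)]
slot_blue []
block_yellow [([452.0, -43.0, 19.0], 0.63)]
assembly_stand []
vial_white []
vial_orange []
putty_tin []
holder_1 [([645.0, -70.0, 5.0], 0.88), ([621.0, -30.0, 7.0], 0.76), ([611.0, -87.0, 8.0], 0.62)]
1.95
```

View pictures.

View pics/scene0.png

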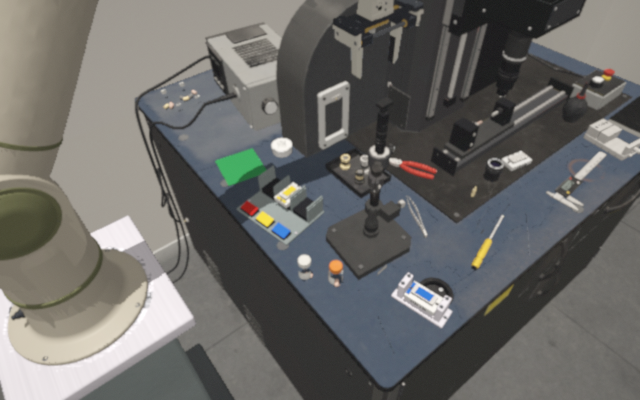

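View pics/side0.png

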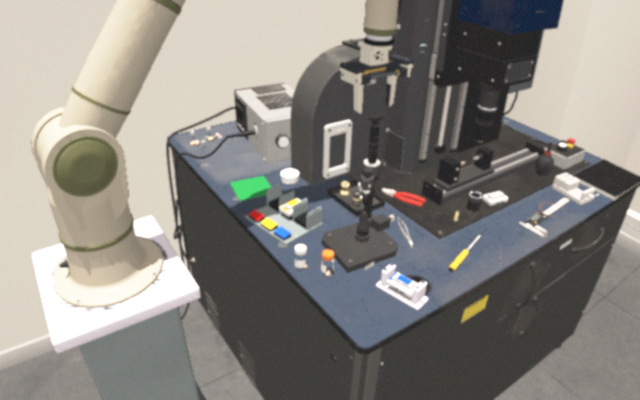

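Scene: the blue block sits in the nest at about (425,297), and the stand is at (370,240). The vials are at (305,265) and (336,270). The labels run red (250,208), yellow (265,218), blue (281,231); the mat is at (240,165). The side view agrees. I'll go up and back, looking at the rack on the way.

{"api": "move_arm", "payload": {"series": [{"z":0.75,"x":-0.9},{"z":0.75,"x":-0.9},{"z":0.75,"x":-0.9},{"z":0.75,"x":-0.9},{"x":-0.5},{}], "hand": 1}}

```text
validation failed for argument at $.se...
```

Run:
```python
from h import *
import pickle
st=read_state();c=capture('wrist');pickle.dump((st,c),open('w1.pkl','wb'));cv2.imwrite('pics/w1.png',c['pixels'])
print(st['t'],st['ee_pos'])
for t in ['label_blue','block_yellow','slot_blue','rack','mat']:print(t,[(np.round(r['location']).tolist(),round(r['score'],2)) for r in spot_point(t,c)[:3]])
```

```text
1.95 [ 7.25000281e+02 -1.66726049e-02  2.18641582e+02]
label_blue [([379.0, -97.0, 6.0], 0.78)]
block_yellow [([452.0, -42.0, 17.0], 0.79)]
slot_blue []
rack [([455.0, -40.0, 0.0], 0.72)]
mat []
```

{"api": "move_arm", "payload": {"series": [{"x":-0.2,"y":-0.9},{"x":-0.2,"y":-0.9},{"x":-0.2,"y":-0.9},{"x":-0.2,"y":-0.9},{"x":-0.2,"y":-0.9},{"x":-0.2,"y":-0.9},{"x":-0.2,"y":-0.9},{"x":-0.2,"y":-0.9},{"x":-0.2,"y":-0.9},{"y":-0.5}]}}

```text
validation failed for argument at $.se...
```

Run:
```python
from h import *
import pickle
st=read_state();c=capture('wrist');pickle.dump((st,c),open('w2.pkl','wb'));cv2.imwrite('pics/w2.png',c['pixels'])
print(st['t'],st['ee_pos'],np.round(st['joint_velocities'],2))
for t in ['block_blue','nest','assembly_stand']:print(t,[(np.round(r['location']).tolist(),round(r['score'],2)) for r in spot_point(t,c)[:3]])
```

```text
2.25 [7.25002861e+02 8.83407063e-03 2.18591028e+02] [ 0.02  0.08  0.04 -0.    0.06  0.06  0.06]
block_blue []
nest []
assembly_stand []
```

{"api": "move_arm", "payload": {"series": [{"x":-0.9,"y":0,"z":0.75,"rx":0,"ry":0,"rz":0},{"x":-0.9,"y":0,"z":0.75,"rx":0,"ry":0,"rz":0},{"x":-0.9,"y":0,"z":0.75,"rx":0,"ry":0,"rz":0},{"x":-0.9,"y":0,"z":0.75,"rx":0,"ry":0,"rz":0},{"x":-0.5,"y":0,"z":0,"rx":0,"ry":0,"rz":0},{"x":0,"y":0,"z":0,"rx":0,"ry":0,"rz":0}], "hand": 1}}

```text
t: 3.05
ee_pos: [559.1, -0.2, 340.4]
ee_rot: [[-0.0, 1.0, 0.002], [1.0, 0.0, 0.0], [0.0, 0.002, -1.0]]
ft_force: [1.0, -0.6, -0.3]
gripper_width: 93.1
finger_force: 0.0
```

```bash
cat > look.py <<'E'
import sys,pickle
from h import *
def look(tag,names=()):
    st=read_state();c=capture('wrist');pickle.dump((st,c),open(tag+'.pkl','wb'));cv2.imwrite(f'pics/{tag}.png',c['pixels'])
    print(st['t'],np.round(st['ee_pos'],1))
    for t in names:print(t,[(np.round(r['location']).tolist(),round(r['score'],2)) for r in spot_point(t,c)[:2]])
    return st,c
if __name__=='__main__': look(sys.argv[1],sys.argv[2:])
E
python3 look.py w3 label_blue block_yellow rack slot_blue
```

```text
3.05 [ 5.591e+02 -2.000e-01  3.404e+02]
label_blue [([382.0, -100.0, 5.0], 0.85)]
block_yellow [([451.0, -42.0, 20.0], 0.81)]
rack [([457.0, -39.0, 2.0], 0.75)]
slot_blue []
```

{"api": "move_arm", "payload": {"series": [{"x":-0.2,"y":-0.9,"z":0,"rx":0,"ry":0,"rz":0},{"x":-0.2,"y":-0.9,"z":0,"rx":0,"ry":0,"rz":0},{"x":-0.2,"y":-0.9,"z":0,"rx":0,"ry":0,"rz":0},{"x":-0.2,"y":-0.9,"z":0,"rx":0,"ry":0,"rz":0},{"x":-0.2,"y":-0.9,"z":0,"rx":0,"ry":0,"rz":0},{"x":-0.2,"y":-0.9,"z":0,"rx":0,"ry":0,"rz":0},{"x":-0.2,"y":-0.9,"z":0,"rx":0,"ry":0,"rz":0},{"x":-0.2,"y":-0.9,"z":0,"rx":0,"ry":0,"rz":0},{"x":-0.2,"y":-0.9,"z":0,"rx":0,"ry":0,"rz":0},{"x":0,"y":-0.4,"z":0,"rx":0,"ry":0,"rz":0}]}}

```text
t: 4.3
ee_pos: [487.8, -344.0, 337.7]
ee_rot: [[0.004, 1.0, -0.002], [1.0, -0.004, -0.001], [-0.001, -0.002, -1.0]]
ft_force: [0.0, -0.2, -0.2]
gripper_width: 93.0
finger_force: 0.0
```

```bash
python3 look.py w4 block_blue nest
```

```text
4.3 [ 487.8 -344.   337.7]
block_blue [([491.0, -402.0, 17.0], 0.8)]
nest [([490.0, -401.0, 0.0], 0.74)]
```

Run:
```python
import cv2,numpy as np
a=cv2.imread('pics/w4.png');b=cv2.imread('pics/w3.png')
cv2.imwrite('pics/c1.png',cv2.resize(a[100:340,200:440],(600,600),interpolation=2))
cv2.imwrite('pics/c2.png',cv2.resize(b,(800,500)))
```

```text
(no output)
```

View pics/c1.png

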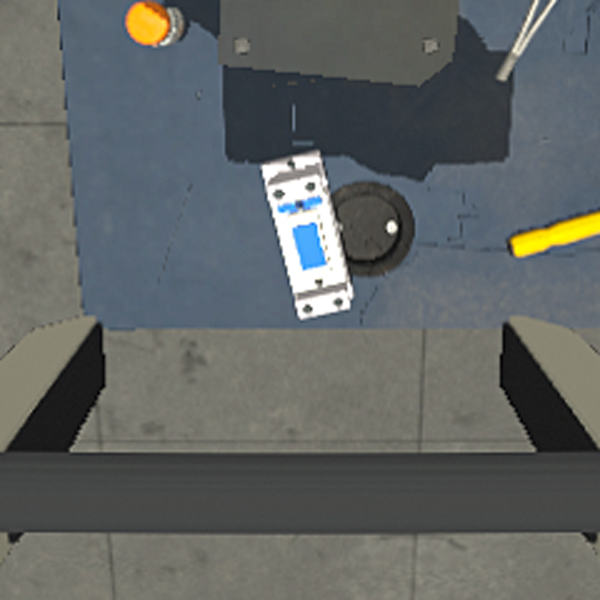

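View pics/c2.png

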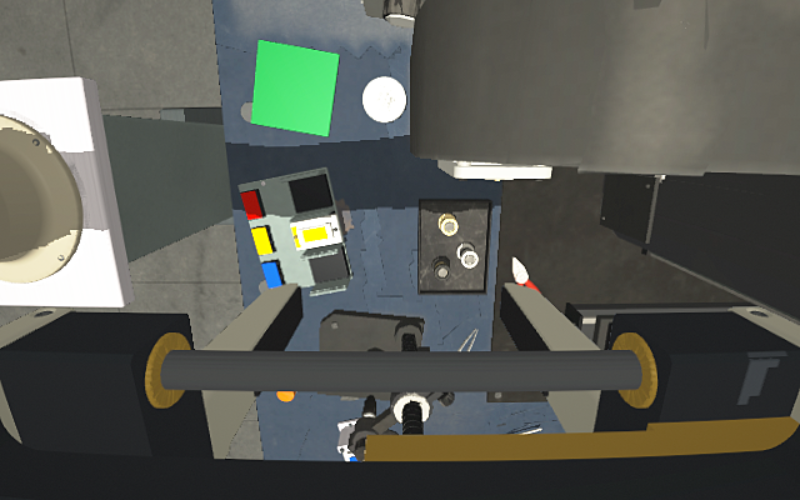

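The nest is at crop (308,237), tilted about 12°. A low dark disc stands close beside it at (372,228). The rack view shows the mat at (295,88) and slots tilted about 12°, with blue at the -y end. I'll measure angles and the disc height.

Run:
```python
from h import *
import pickle
st,c=pickle.load(open('w4.pkl','rb'))
im=c['pixels'];hsv=cv2.cvtColor(im,cv2.COLOR_BGR2HSV)
m=cv2.inRange(hsv,(95,170,150),(125,255,255)); m[:150]=0; m[235:]=0
n,l,s,cen=cv2.connectedComponentsWithStats(m)
for i in range(1,n):
    if s[i,4]<20: continue
    ys,xs=np.where(l==i); r=cv2.minAreaRect(np.c_[xs,ys].astype(np.float32)); P=plane(c,cv2.boxPoints(r),37 ,st)
    print(s[i],np.round(P[:,:2],1).tolist(),'c',P.mean(0).round(1),'edges',[ (round(float(np.linalg.norm(d)),1),round(float(np.degrees(np.arctan2(d[1],d[0]))),1)) for d in np.diff(P[[0,1,2],:2],axis=0)])
# nest silhouette
r=silhouettes('nest',c)[0]; 
b=silhouettes('block_blue',c)[0]
for nm,q,z in(('nest',r,40),('blk',b,30)):
    R=cv2.minAreaRect(np.argwhere(q['mask'])[:,::-1].astype(np.float32)); P=plane(c,cv2.boxPoints(R),z,st)
    print(nm,q['score'],P.mean(0).round(1),[ (round(float(np.linalg.norm(d)),1),round(float(np.degrees(np.arctan2(d[1],d[0]))),1)) for d in np.diff(P[[0,1,2],:2],axis=0)])
# disc: crop extremes
px=np.array([[415,228],[375,180],[370,277],[372,228]])/2.5+[200,100]
for z in(0,20,40): print(z,plane(c,px,z,st)[:,:2].round(0).tolist())
S=capture('side'); C=capture('scene')
pickle.dump((S,C),open('fx.pkl','wb'))
def crop(d,x,y): return cv2.resize(d['pixels'][y-30:y+30,x-40:x+40],(400,300),interpolation=2)
cv2.imwrite('pics/c3.png',np.hstack([crop(S,415,288),crop(C,432,295)]))
```

```text
[317 189  13  19 152] [[481.3, -389.9], [495.3, -386.4], [501.8, -413.0], [487.6, -416.6]] c [ 491.5 -401.5   37. ] edges [(14.5, 14.2), (27.4, -76.4)]
nest 0.67 [ 490.  -394.7   40. ] [(36.8, 12.7), (101.6, -77.1)]
blk 0.82 [ 491.8 -401.2   30. ] [(36.0, 14.1), (59.8, -76.0)]
0 [[564.0, -400.0], [536.0, -367.0], [534.0, -435.0], [535.0, -400.0]]
20 [[561.0, -395.0], [535.0, -363.0], [533.0, -428.0], [533.0, -395.0]]
40 [[558.0, -390.0], [533.0, -359.0], [531.0, -422.0], [531.0, -390.0]]
```

View pics/c3.png

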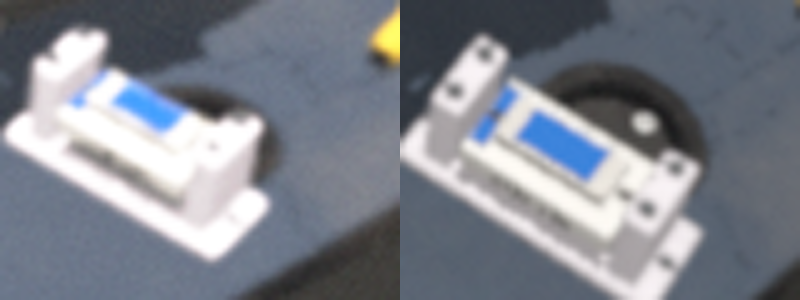

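The crops show the disc as a flat ring on the table behind the nest. I'll check its height, the block's height, the rack pose and where the tall arch stands.

Run:
```python
from h import *
import pickle
S,C=pickle.load(open('fx.pkl','rb')); w4=pickle.load(open('w4.pkl','rb')); w1=pickle.load(open('w1.pkl','rb'));w3=pickle.load(open('w3.pkl','rb'))
print('disc far edge seen (453.6,291); proj z0/20',proj(C,[[564,-400,0],[561,-395,20]]).round(1).tolist())
def tri(obs):
    A=np.zeros((3,3));b=np.zeros(3)
    for c,p,st in obs:
        e,d=rays(c,[p],st);d=d[0]/np.linalg.norm(d[0]);M=np.eye(3)-np.outer(d,d);A+=M;b+=M@e
    X=np.linalg.solve(A,b); return X.round(1).tolist(),[np.linalg.norm(proj(c,X,st)[0]-p).round(1) for c,p,st in obs]
def blob(c,lo,hi,box):
    h=cv2.cvtColor(c['pixels'],cv2.COLOR_BGR2HSV);m=cv2.inRange(h,lo,hi);k=np.zeros_like(m);x0,y0,x1,y1=box;k[y0:y1,x0:x1]=m[y0:y1,x0:x1]
    n,l,s,ce=cv2.connectedComponentsWithStats(k);i=1+np.argmax(s[1:,4]);return ce[i],s[i,4],cv2.minAreaRect(np.argwhere(l==i)[:,::-1].astype(np.float32))
BL=((95,150,120),(125,255,255)); YE=((22,150,120),(34,255,255)); RD=((0,170,90),(8,255,255))
print('blue tag',tri([(w4[1],blob(w4[1],*BL,(290,185,350,220))[0],w4[0]),(S,blob(S,*BL,(380,270,430,300))[0],None),(C,blob(C,*BL,(405,280,450,310))[0],None)]))
# labels
for nm,col,b3,bS,bC in [('blue',BL,(190,200,240,235),(270,225,295,242),(270,220,295,240)),('yel',YE,(190,175,222,208),(258,215,278,232),(255,208,277,226)),('red',RD,(185,145,216,180),(245,205,268,226),(238,198,260,216))]:
    o=[(w3[1],blob(w3[1],*col,b3)[0],w3[0]),(S,blob(S,*col,bS)[0],None),(C,blob(C,*col,bC)[0],None)]
    print(nm,tri(o),plane(w3[1],[o[0][1]],7,w3[0]).round(1).tolist())
yt=(blob(w3[1],*YE,(240,178,275,200)))
P=plane(w3[1],cv2.boxPoints(yt[2]),39,w3[0]);print('yellow tag c',P.mean(0).round(1),[ (round(float(np.linalg.norm(d)),1),round(float(np.degrees(np.arctan2(d[1],d[0]))),1)) for d in np.diff(P[[0,1,2],:2],axis=0)])
for w in (w3,):
  try:
    q=silhouettes('mat',w[1])
  except Exception as ex: print(ex)
G=blob(w3[1],(45,120,100),(80,255,255),(190,20,290,120));P=plane(w3[1],cv2.boxPoints(G[2]),3,w3[0]);print('mat',P[:,:2].round(0).tolist(),P.mean(0).round(1))
print('arch z0',plane(C,[[280,140],[283,120],[320,155],[330,150]],0)[:,:2].round(0).tolist())
for z in(0,100,200,300,400): print(z,plane(w3[1],[[330,140],[330,20]],z,w3[0])[:,:2].round(0).tolist(), plane(C,[[278,100],[285,50],[320,10]],z)[:,:2].round(0).tolist())
```

```text
disc far edge seen (453.6,291); proj z0/20 [[447.1, 282.7], [446.0, 276.0]]
blue tag ([490.6, -400.6, 38.7], [np.float64(0.4), np.float64(0.6), np.float64(0.6)])
blue ([382.4, -102.1, 12.9], [np.float64(0.2), np.float64(0.5), np.float64(0.5)]) [[380.6, -104.2, 7.0]]
yel ([372.9, -54.2, 12.4], [np.float64(0.4), np.float64(0.5), np.float64(0.3)]) [[371.5, -55.8, 7.0]]
red ([363.9, -6.2, 12.8], [np.float64(0.4), np.float64(0.5), np.float64(0.3)]) [[362.2, -7.4, 7.0]]
yellow tag c [451.7 -39.4  39. ] [(29.4, 10.3), (14.8, -82.7)]
mat [[364.0, 94.0], [387.0, 195.0], [486.0, 181.0], [468.0, 79.0]] [426.2 137.1   3. ]
arch z0 [[559.0, 160.0], [614.0, 227.0], [604.0, 47.0], [635.0, 46.0]]
0 [[576.0, 30.0], [574.0, 210.0]] [[658.0, 316.0], [842.0, 545.0], [1122.0, 713.0]]
100 [[572.0, 38.0], [571.0, 182.0]] [[581.0, 186.0], [739.0, 384.0], [981.0, 529.0]]
200 [[569.0, 46.0], [568.0, 155.0]] [[504.0, 57.0], [637.0, 223.0], [840.0, 345.0]]
300 [[565.0, 54.0], [565.0, 128.0]] [[427.0, -72.0], [535.0, 62.0], [700.0, 161.0]]
400 [[562.0, 63.0], [562.0, 100.0]] [[351.0, -202.0], [433.0, -99.0], [559.0, -23.0]]
```

{"api": "move_arm", "payload": {"series": [{"x":0.08,"y":-0.7,"z":0,"rx":0,"ry":0,"rz":0.155},{"x":0,"y":-0.72,"z":0,"rx":0,"ry":0,"rz":0.155},{"x":0,"y":0,"z":0,"rx":0,"ry":0,"rz":0}], "hand": 0.3}}

```text
t: 5.0
ee_pos: [491.7, -399.7, 338.5]
ee_rot: [[-0.242, 0.97, -0.0], [0.97, 0.242, -0.002], [-0.002, -0.001, -1.0]]
ft_force: [-0.0, -0.3, 0.8]
gripper_width: 73.3
finger_force: 0.0
```

Run:
```python
from h import *
import pickle
S,C=pickle.load(open('fx.pkl','rb'))
def tri(a,b):
    e,d=rays(C,[a]);f,g=rays(S,[b]);t=np.linalg.lstsq(np.c_[d[0],-g[0]],f-e,rcond=None)[0];p=e+d[0]*t[0];q=f+g[0]*t[1];return ((p+q)/2).round(0).tolist(),np.linalg.norm(p-q).round(1)
print(tri((372,232),(363,243)),tri((383,103),(375,105)),tri((379,153),(371,163)))
cv2.imwrite('pics/c4.png',np.hstack([cv2.resize(C['pixels'][90:280,310:430],(380,600)),cv2.resize(S['pixels'][90:280,310:430],(380,600))]))
```

```text
([542.0, -211.0, -13.0], np.float64(4.1)) ([505.0, -246.0, 353.0], np.float64(5.6)) ([560.0, -193.0, 190.0], np.float64(1.6))
```

View pics/c4.png

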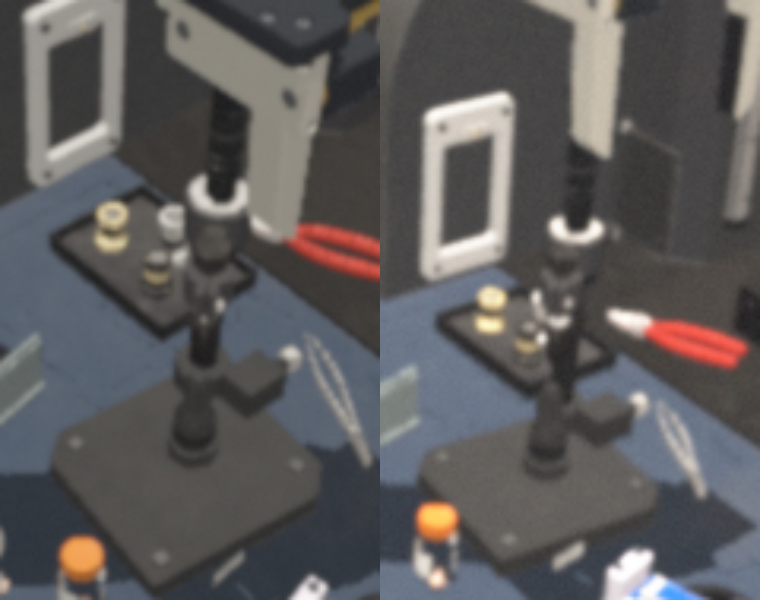

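The stand's column is near (525,-215), clear of the gripper here. Descend.

{"api": "move_arm", "payload": {"series": [{"x":0,"y":-0.03,"z":-0.9,"rx":0,"ry":0,"rz":0},{"x":0,"y":0,"z":-0.9,"rx":0,"ry":0,"rz":0},{"x":0,"y":0,"z":-0.9,"rx":0,"ry":0,"rz":0},{"x":0,"y":0,"z":-0.9,"rx":0,"ry":0,"rz":0},{"x":0,"y":0,"z":-0.9,"rx":0,"ry":0,"rz":0},{"x":0,"y":0,"z":-0.9,"rx":0,"ry":0,"rz":0},{"x":0,"y":0,"z":-0.9,"rx":0,"ry":0,"rz":0},{"x":0,"y":0,"z":-0.5,"rx":0,"ry":0,"rz":0},{"x":0,"y":0,"z":0,"rx":0,"ry":0,"rz":0}]}}

```text
t: 5.9
ee_pos: [491.5, -395.6, 64.0]
ee_rot: [[-0.241, 0.97, -0.004], [0.97, 0.241, 0.003], [0.004, -0.003, -1.0]]
ft_force: [1.1, -0.8, 0.3]
gripper_width: 60.4
finger_force: 0.0
```

Run:
```python
from look import *
st,c=look('w5',['block_blue'])
m=silhouettes('block_blue',c)
print([q['score'] for q in m])
h=cv2.cvtColor(c['pixels'],cv2.COLOR_BGR2HSV);k=cv2.inRange(h,(95,170,130),(125,255,255));n,l,s,ce=cv2.connectedComponentsWithStats(k)
i=1+np.argmax(s[1:,4]);R=cv2.minAreaRect(np.argwhere(l==i)[:,::-1].astype(np.float32));P=plane(c,cv2.boxPoints(R),37,st);print(s[i],P.mean(0).round(1),[ (round(float(np.linalg.norm(d)),1),round(float(np.degrees(np.arctan2(d[1],d[0]))),1)) for d in np.diff(P[[0,1,2],:2],axis=0)],ce[i],cv2.boxPoints(R).round())
cv2.imwrite('pics/w5.png',c['pixels'])
```

```text
5.9 [ 491.5 -395.6   64. ]
block_blue [([491.0, -403.0, 20.0], 0.79)]
[0.57]
[307 212  24  41 958] [ 491.2 -401.4   37. ] [(15.2, 14.0), (28.8, -75.6)] [318.18789144 231.79645094] [[307. 212.]
 [330. 212.]
 [330. 252.]
 [307. 252.]]
```

View pics/w5.png

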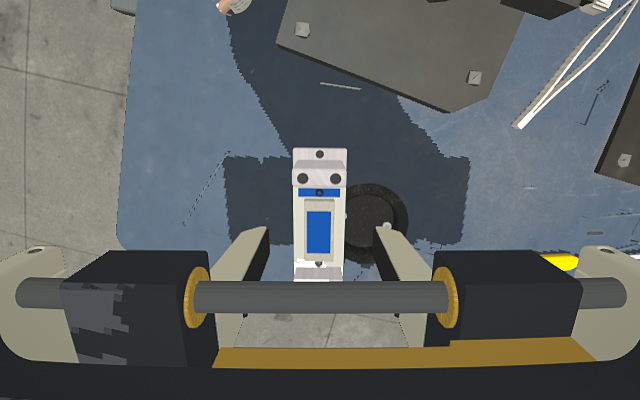

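Image: the block tag at (318,232) is centred between the fingers and aligned with the tool. Continue slowly.

{"api": "move_arm", "payload": {"series": [{"x":0,"y":-0.07,"z":-0.3,"rx":0,"ry":0,"rz":0},{"x":0,"y":0,"z":-0.3,"rx":0,"ry":0,"rz":0},{"x":0,"y":0,"z":0,"rx":0,"ry":0,"rz":0},{"x":0,"y":0,"z":0,"rx":0,"ry":0,"rz":0}]}}

```text
t: 6.45
ee_pos: [492.0, -400.7, 42.3]
ee_rot: [[-0.241, 0.971, -0.001], [0.971, 0.241, 0.0], [0.001, -0.0, -1.0]]
ft_force: [-0.5, 1.1, 0.4]
gripper_width: 60.6
finger_force: 0.0
```

{"api": "move_arm", "payload": {"series": [{"x":-0.02,"y":-0.02,"z":-0.27,"rx":0,"ry":0,"rz":0},{"x":0,"y":0,"z":-0.27,"rx":0,"ry":0,"rz":0},{"x":0,"y":0,"z":0,"rx":0,"ry":0,"rz":0},{"x":0,"y":0,"z":0,"rx":0,"ry":0,"rz":0}]}}

```text
t: 6.85
ee_pos: [491.1, -401.4, 20.4]
ee_rot: [[-0.241, 0.971, -0.001], [0.971, 0.241, 0.001], [0.001, -0.001, -1.0]]
ft_force: [-0.5, -0.1, -0.4]
gripper_width: 60.5
finger_force: 0.0
```

{"api": "move_arm", "payload": {"series": [{"x":0,"y":0,"z":0,"rx":0,"ry":0,"rz":0},{"x":0,"y":0,"z":0,"rx":0,"ry":0,"rz":0},{"x":0,"y":0,"z":0,"rx":0,"ry":0,"rz":0},{"x":0,"y":0,"z":0,"rx":0,"ry":0,"rz":0},{"x":0,"y":0,"z":0,"rx":0,"ry":0,"rz":0}], "hand": -1, "newtons": 35}}

```text
t: 7.35
ee_pos: [491.5, -401.7, 21.3]
ee_rot: [[-0.241, 0.97, 0.0], [0.97, 0.241, -0.0], [-0.0, 0.0, -1.0]]
ft_force: [0.4, 0.2, 1.9]
gripper_width: 35.5
finger_force: 35.0
```

Gripped at 35.5 mm with 35 N. Lift.

{"api": "move_arm", "payload": {"series": [{"x":0,"y":0,"z":0.3,"rx":0,"ry":0,"rz":0},{"x":0,"y":0,"z":0.6,"rx":0,"ry":0,"rz":0},{"x":0,"y":0,"z":0.9,"rx":0,"ry":0,"rz":0},{"x":0,"y":0,"z":0.9,"rx":0,"ry":0,"rz":0},{"x":0,"y":0,"z":0.9,"rx":0,"ry":0,"rz":0},{"x":0,"y":0,"z":0.9,"rx":0,"ry":0,"rz":0},{"x":0,"y":0,"z":0.9,"rx":0,"ry":0,"rz":0},{"x":0,"y":0,"z":0.9,"rx":0,"ry":0,"rz":0},{"x":0,"y":0,"z":0.9,"rx":0,"ry":0,"rz":0},{"x":0,"y":0,"z":0.8,"rx":0,"ry":0,"rz":0}]}}

```text
t: 8.35
ee_pos: [490.8, -401.3, 343.6]
ee_rot: [[-0.241, 0.971, 0.001], [0.971, 0.241, -0.0], [-0.0, 0.0, -1.0]]
ft_force: [0.5, -0.7, -2.8]
gripper_width: 35.9
finger_force: 35.0
```

{"api": "move_arm", "payload": {"series": [{"x":-0.1,"y":0.5,"z":0.1,"rx":0,"ry":0,"rz":0},{"x":-0.1,"y":0.9,"z":0,"rx":0,"ry":0,"rz":0},{"x":-0.1,"y":0.9,"z":0,"rx":0,"ry":0,"rz":0},{"x":-0.1,"y":0.9,"z":0,"rx":0,"ry":0,"rz":0},{"x":-0.1,"y":0.9,"z":0,"rx":0,"ry":0,"rz":0},{"x":-0.1,"y":0.9,"z":0,"rx":0,"ry":0,"rz":0},{"x":-0.1,"y":0.9,"z":0,"rx":0,"ry":0,"rz":0},{"x":-0.1,"y":0.9,"z":0,"rx":0,"ry":0,"rz":0},{"x":-0.1,"y":0.9,"z":0,"rx":0,"ry":0,"rz":0},{"x":-0.1,"y":0.9,"z":0,"rx":0,"ry":0,"rz":0}]}}

```text
t: 9.35
ee_pos: [449.5, -55.7, 344.5]
ee_rot: [[-0.242, 0.97, -0.001], [0.97, 0.242, -0.0], [0.0, -0.001, -1.0]]
ft_force: [0.8, 0.8, -2.5]
gripper_width: 35.6
finger_force: 35.0
```

{"api": "move_arm", "payload": {"series": [{"x":-0.1,"y":0.9,"z":0,"rx":0,"ry":0,"rz":0},{"x":-0.1,"y":0.9,"z":0,"rx":0,"ry":0,"rz":0},{"x":-0.1,"y":0.9,"z":0,"rx":0,"ry":0,"rz":0},{"x":-0.1,"y":0.9,"z":0,"rx":0,"ry":0,"rz":0},{"x":-0.05,"y":0.9,"z":0,"rx":0,"ry":0,"rz":0},{"x":0,"y":0.3,"z":0,"rx":0,"ry":0,"rz":0},{"x":0,"y":0,"z":0,"rx":0,"ry":0,"rz":0}]}}

```text
t: 10.05
ee_pos: [432.1, 135.9, 344.6]
ee_rot: [[-0.245, 0.97, -0.001], [0.97, 0.245, -0.0], [-0.0, -0.001, -1.0]]
ft_force: [-0.5, -2.3, -2.3]
gripper_width: 35.3
finger_force: 35.0
```

{"api": "move_arm", "payload": {"series": [{"x":0,"y":0,"z":-0.6,"rx":0,"ry":0,"rz":0},{"x":0,"y":0,"z":-0.9,"rx":0,"ry":0,"rz":0},{"x":0,"y":0,"z":-0.9,"rx":0,"ry":0,"rz":0},{"x":0,"y":0,"z":-0.9,"rx":0,"ry":0,"rz":0},{"x":0,"y":0,"z":-0.9,"rx":0,"ry":0,"rz":0},{"x":0,"y":0,"z":-0.9,"rx":0,"ry":0,"rz":0},{"x":0,"y":0,"z":-0.9,"rx":0,"ry":0,"rz":0},{"x":0,"y":0,"z":-0.9,"rx":0,"ry":0,"rz":0},{"x":0,"y":0,"z":-0.9,"rx":0,"ry":0,"rz":0},{"x":0,"y":0,"z":0,"rx":0,"ry":0,"rz":0}]}}

```text
t: 11.05
ee_pos: [431.4, 132.3, 29.8]
ee_rot: [[-0.241, 0.971, -0.006], [0.971, 0.241, -0.004], [-0.002, -0.007, -1.0]]
ft_force: [0.1, 0.5, -2.6]
gripper_width: 35.8
finger_force: 35.0
```

```bash
python3 look.py w6 block_blue mat
```

```text
11.05 [431.4 132.3  29.8]
block_blue [([433.0, 134.0, 26.0], 0.97)]
mat []
```

View pics/w6.png

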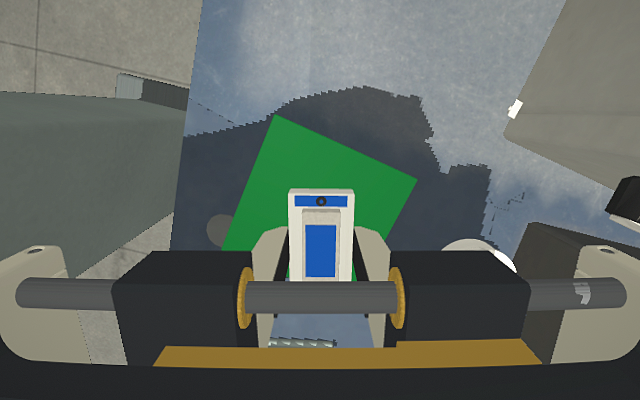

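The block is held flat above the mat, tag at (320,250). Lower gently.

{"api": "move_arm", "payload": {"series": [{"x":0,"y":0,"z":-0.25,"rx":0,"ry":0,"rz":0},{"x":0,"y":0,"z":-0.2,"rx":0,"ry":0,"rz":0},{"x":0,"y":0,"z":0,"rx":0,"ry":0,"rz":0},{"x":0,"y":0,"z":0,"rx":0,"ry":0,"rz":0}]}}

```text
t: 11.6
ee_pos: [433.4, 134.4, 15.2]
ee_rot: [[-0.241, 0.97, 0.0], [0.97, 0.241, -0.0], [-0.0, 0.0, -1.0]]
ft_force: [-1.1, -0.4, -2.5]
gripper_width: 35.4
finger_force: 35.0
```

{"api": "move_arm", "payload": {"series": [{"x":0,"y":0,"z":-0.1,"rx":0,"ry":0,"rz":0},{"x":0,"y":0,"z":-0.08,"rx":0,"ry":0,"rz":0},{"x":0,"y":0,"z":-0.04,"rx":0,"ry":0,"rz":0},{"x":0,"y":0,"z":0,"rx":0,"ry":0,"rz":0}]}}

```text
t: 12.0
ee_pos: [433.4, 134.5, 6.2]
ee_rot: [[-0.241, 0.97, 0.0], [0.97, 0.241, 0.0], [0.0, 0.0, -1.0]]
ft_force: [0.7, -0.4, -2.4]
gripper_width: 35.4
finger_force: 35.0
```

{"api": "move_arm", "payload": {"series": [{"x":0,"y":0,"z":-0.03,"rx":0,"ry":0,"rz":0},{"x":0,"y":0,"z":0,"rx":0,"ry":0,"rz":0}]}}

```text
t: 12.2
ee_pos: [433.4, 134.5, 6.1]
ee_rot: [[-0.241, 0.97, 0.001], [0.97, 0.241, 0.0], [-0.0, 0.001, -1.0]]
ft_force: [-3.9, 0.5, 20.9]
gripper_width: 35.7
finger_force: 35.0
```

Contact. Ease off slightly and open.

{"api": "move_arm", "payload": {"series": [{"x":0,"y":0,"z":0.02,"rx":0,"ry":0,"rz":0},{"x":0,"y":0,"z":0,"rx":0,"ry":0,"rz":0}]}}

```text
t: 12.4
ee_pos: [433.6, 134.5, 6.2]
ee_rot: [[-0.241, 0.97, 0.001], [0.97, 0.241, 0.0], [0.0, 0.001, -1.0]]
ft_force: [-1.0, 0.0, 9.2]
gripper_width: 35.4
finger_force: 35.0
```

{"api": "move_arm", "payload": {"series": [{"x":0,"y":0,"z":0,"rx":0,"ry":0,"rz":0},{"x":0,"y":0,"z":0,"rx":0,"ry":0,"rz":0},{"x":0,"y":0,"z":0,"rx":0,"ry":0,"rz":0},{"x":0,"y":0,"z":0,"rx":0,"ry":0,"rz":0},{"x":0,"y":0,"z":0,"rx":0,"ry":0,"rz":0}], "hand": 0.8}}

```text
t: 12.9
ee_pos: [433.4, 134.4, 5.7]
ee_rot: [[-0.241, 0.971, -0.0], [0.971, 0.241, -0.0], [-0.0, -0.0, -1.0]]
ft_force: [-1.0, -0.0, 0.4]
gripper_width: 71.0
finger_force: 0.0
```

{"api": "move_arm", "payload": {"series": [{"x":0,"y":0,"z":0.4,"rx":0,"ry":0,"rz":0},{"x":0,"y":0,"z":0.8,"rx":0,"ry":0,"rz":0},{"x":0,"y":0,"z":0.8,"rx":0,"ry":0,"rz":0},{"x":0,"y":0,"z":0.5,"rx":0,"ry":0,"rz":0},{"x":0,"y":0,"z":0,"rx":0,"ry":0,"rz":0},{"x":0,"y":0,"z":0,"rx":0,"ry":0,"rz":0}]}}

```text
t: 13.5
ee_pos: [433.6, 134.2, 105.9]
ee_rot: [[-0.241, 0.971, 0.001], [0.971, 0.241, 0.0], [0.0, 0.001, -1.0]]
ft_force: [-0.5, -0.1, -0.0]
gripper_width: 83.9
finger_force: 0.0
```

```bash
cat > tag.py <<'E'
from look import *
def tag(tag_,z):
    st,c=look(tag_,['block_blue'])
    h=cv2.cvtColor(c['pixels'],cv2.COLOR_BGR2HSV);k=cv2.inRange(h,(95,170,130),(125,255,255));n,l,s,ce=cv2.connectedComponentsWithStats(k)
    for i in 1+np.argsort(-s[1:,4])[:2]:
        R=cv2.minAreaRect(np.argwhere(l==i)[:,::-1].astype(np.float32));P=plane(c,cv2.boxPoints(R),z,st);print(s[i],P.mean(0).round(1),[ (round(float(np.linalg.norm(d)),1),round(float(np.degrees(np.arctan2(d[1],d[0]))),1)) for d in np.diff(P[[0,1,2],:2],axis=0)])
    for q in silhouettes('block_blue',c)[:1]:
        R=cv2.minAreaRect(np.argwhere(q['mask'])[:,::-1].astype(np.float32)); P=plane(c,cv2.boxPoints(R),z-7,st);print('sil',q['score'],P.mean(0).round(1),[ (round(float(np.linalg.norm(d)),1),round(float(np.degrees(np.arctan2(d[1],d[0]))),1)) for d in np.diff(P[[0,1,2],:2],axis=0)])
if __name__=='__main__': tag(sys.argv[1],float(sys.argv[2]))
E
python3 tag.py w7 22; python3 -c "
from h import *
s=read_state();print(s['joints'],s['t'])"
```

```text
13.5 [433.6 134.2 105.9]
block_blue [([432.0, 135.0, 1.0], 0.74)]
[311 183  19  34 631] [432.9 135.2  22. ] [(15.0, 13.9), (29.0, -75.7)]
[305 165  13   6  76] [419.1 160.2  22. ] [(9.9, 13.9), (4.2, -76.3)]
sil 0.94 [433.2 135.8  15. ] [(36.3, 13.9), (61.2, -75.1)]
[-12.93301749  27.80093515 -15.74341426 131.65093743  19.14325641
  22.68159599 -30.7419545 ] 13.65
```

{"api": "move_arm", "payload": {"series": [{"x":0,"y":0,"z":0,"rx":0,"ry":0,"rz":-0.18},{"x":0,"y":0,"z":0,"rx":0,"ry":0,"rz":-0.18},{"x":0,"y":0,"z":0,"rx":0,"ry":0,"rz":-0.18},{"x":0,"y":0,"z":0,"rx":0,"ry":0,"rz":-0.18},{"x":0,"y":0,"z":0,"rx":0,"ry":0,"rz":-0.18},{"x":0,"y":0,"z":0,"rx":0,"ry":0,"rz":-0.18},{"x":0,"y":0,"z":0,"rx":0,"ry":0,"rz":-0.18},{"x":0,"y":0,"z":0,"rx":0,"ry":0,"rz":-0.18},{"x":0,"y":0,"z":0,"rx":0,"ry":0,"rz":-0.18},{"x":0,"y":0,"z":0,"rx":0,"ry":0,"rz":-0.18}], "hand": 0.8}}

```text
t: 14.65
ee_pos: [432.9, 134.3, 104.8]
ee_rot: [[0.923, 0.385, -0.002], [0.385, -0.923, -0.001], [-0.002, 0.001, -1.0]]
ft_force: [0.0, -0.5, 0.0]
gripper_width: 83.6
finger_force: 0.0
```

{"api": "move_arm", "payload": {"series": [{"x":0,"y":0,"z":0,"rx":0,"ry":0,"rz":-0.18},{"x":0,"y":0,"z":0,"rx":0,"ry":0,"rz":-0.02},{"x":0,"y":0,"z":0,"rx":0,"ry":0,"rz":0},{"x":0,"y":0,"z":0,"rx":0,"ry":0,"rz":0}]}}

```text
t: 15.05
ee_pos: [433.2, 134.4, 105.4]
ee_rot: [[0.97, 0.245, -0.001], [0.245, -0.97, -0.001], [-0.001, 0.0, -1.0]]
ft_force: [0.9, 0.1, -0.1]
gripper_width: 83.8
finger_force: 0.0
```

```bash
python3 tag.py w8 22; python3 -c "
from h import *
s=read_state();print(s['joints'],s['t'])"
```

```text
15.05 [433.2 134.4 105.4]
block_blue [([434.0, 135.0, 0.0], 0.86)]
[302 193  35  18 610] [433.  135.3  22. ] [(28.6, -75.9), (15.0, -165.1)]
[286 184   7  14  84] [436.2 162.   22. ] [(5.0, -75.9), (11.2, -167.2)]
sil 0.56 [433.9 135.1  15. ] [(58.8, -75.9), (37.8, -164.2)]
[-30.57097302  27.46374918   8.5785808  132.71355286 -11.35517489
  20.46573801 -88.26311252] 15.2
```

Aligned. Descend and take the ends.

{"api": "move_arm", "payload": {"series": [{"x":0,"y":0.02,"z":-0.7,"rx":0,"ry":0,"rz":0},{"x":0,"y":0,"z":-0.7,"rx":0,"ry":0,"rz":0},{"x":0,"y":0,"z":-0.5,"rx":0,"ry":0,"rz":0},{"x":0,"y":0,"z":-0.3,"rx":0,"ry":0,"rz":0},{"x":0,"y":0,"z":0,"rx":0,"ry":0,"rz":0},{"x":0,"y":0,"z":0,"rx":0,"ry":0,"rz":0}]}}

```text
t: 15.8
ee_pos: [433.4, 135.0, 17.9]
ee_rot: [[0.97, 0.241, -0.001], [0.241, -0.97, -0.0], [-0.001, -0.0, -1.0]]
ft_force: [-0.6, 0.1, 0.1]
gripper_width: 83.6
finger_force: 0.0
```

{"api": "move_arm", "payload": {"series": [{"x":0,"y":0,"z":-0.17,"rx":0,"ry":0,"rz":0},{"x":0,"y":0,"z":-0.13,"rx":0,"ry":0,"rz":0},{"x":0,"y":0,"z":0,"rx":0,"ry":0,"rz":0},{"x":0,"y":0,"z":0,"rx":0,"ry":0,"rz":0}]}}

```text
t: 16.2
ee_pos: [434.4, 135.6, 7.3]
ee_rot: [[0.97, 0.241, -0.001], [0.241, -0.97, -0.001], [-0.002, 0.0, -1.0]]
ft_force: [0.6, -0.8, -0.1]
gripper_width: 83.8
finger_force: 0.0
```

{"api": "move_arm", "payload": {"series": [{"x":0,"y":0,"z":0,"rx":0,"ry":0,"rz":0},{"x":0,"y":0,"z":0,"rx":0,"ry":0,"rz":0},{"x":0,"y":0,"z":0,"rx":0,"ry":0,"rz":0},{"x":0,"y":0,"z":0,"rx":0,"ry":0,"rz":0},{"x":0,"y":0,"z":0,"rx":0,"ry":0,"rz":0}], "hand": -1, "newtons": 35}}

```text
t: 16.7
ee_pos: [434.3, 135.5, 7.1]
ee_rot: [[0.971, 0.241, -0.002], [0.241, -0.971, -0.001], [-0.002, 0.0, -1.0]]
ft_force: [-1.1, 0.4, 3.0]
gripper_width: 59.5
finger_force: 35.0
```

Ends gripped at 59.5 mm. Lift, carry and turn.

{"api": "move_arm", "payload": {"series": [{"x":0,"y":0,"z":0.4,"rx":0,"ry":0,"rz":0},{"x":0,"y":0,"z":0.7,"rx":0,"ry":0,"rz":0},{"x":0,"y":0,"z":0.9,"rx":0,"ry":0,"rz":0},{"x":0,"y":0,"z":0.9,"rx":0,"ry":0,"rz":0},{"x":0,"y":0,"z":0.9,"rx":0,"ry":0,"rz":0},{"x":0,"y":0,"z":0,"rx":0,"ry":0,"rz":0}]}}

```text
t: 17.3
ee_pos: [435.7, 135.9, 162.3]
ee_rot: [[0.971, 0.241, 0.003], [0.241, -0.971, 0.002], [0.004, -0.001, -1.0]]
ft_force: [1.4, 0.4, -2.3]
gripper_width: 60.0
finger_force: 35.0
```

{"api": "move_arm", "payload": {"series": [{"x":0.06,"y":-0.5,"z":0,"rx":0,"ry":0,"rz":0.175},{"x":0.06,"y":-0.5,"z":0,"rx":0,"ry":0,"rz":0.175},{"x":0.06,"y":-0.5,"z":0,"rx":0,"ry":0,"rz":0.175},{"x":0.06,"y":-0.5,"z":0,"rx":0,"ry":0,"rz":0.175},{"x":0.06,"y":-0.5,"z":0,"rx":0,"ry":0,"rz":0.175},{"x":0.06,"y":-0.5,"z":0,"rx":0,"ry":0,"rz":0.175},{"x":0.06,"y":-0.5,"z":0,"rx":0,"ry":0,"rz":0.175},{"x":0.06,"y":-0.5,"z":0,"rx":0,"ry":0,"rz":0.175},{"x":0.06,"y":-0.5,"z":0,"rx":0,"ry":0,"rz":0.175},{"x":0.06,"y":-0.5,"z":0,"rx":0,"ry":0,"rz":0.175}]}}

```text
t: 18.3
ee_pos: [457.6, -65.1, 157.8]
ee_rot: [[-0.053, 0.999, -0.002], [0.999, 0.053, -0.001], [-0.001, -0.002, -1.0]]
ft_force: [0.0, -0.7, -2.2]
gripper_width: 59.4
finger_force: 35.0
```

{"api": "move_arm", "payload": {"series": [{"x":0.06,"y":-0.5,"z":0,"rx":0,"ry":0,"rz":0.18},{"x":0,"y":0,"z":0,"rx":0,"ry":0,"rz":0},{"x":0,"y":0,"z":0,"rx":0,"ry":0,"rz":0},{"x":0,"y":0,"z":0,"rx":0,"ry":0,"rz":0}]}}

```text
t: 18.7
ee_pos: [460.2, -83.6, 158.4]
ee_rot: [[-0.186, 0.983, -0.0], [0.983, 0.186, -0.001], [-0.001, -0.001, -1.0]]
ft_force: [-0.7, 0.6, -2.5]
gripper_width: 59.5
finger_force: 35.0
```

```bash
python3 tag.py w9 175
```

```text
18.7 [460.2 -83.6 158.4]
block_blue [([460.0, -87.0, 154.0], 0.66)]
[ 293  241   56   27 1473] [460.2 -84.3 175. ] [(28.9, 10.7), (15.2, -77.9)]
[234 172  22  34 631] [416.  -56.2 175. ] [(9.7, 14.7), (17.7, -78.5)]
sil 0.97 [460.2 -82.1 168. ] [(38.9, 97.3), (58.4, 10.0)]
```

View pics/w9.png

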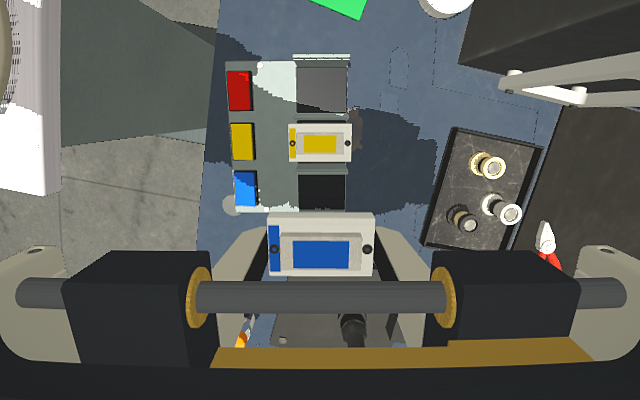

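The block is held level, aligned with the rack; its tag is at (320,254), the blue label at (245,189) and the yellow block at (320,143). I'll remeasure the slot from this closer view.

Run:
```python
from h import *
import pickle
st,c=pickle.load(open('w9.pkl','rb'));h=cv2.cvtColor(c['pixels'],cv2.COLOR_BGR2HSV)
u=np.array([.982,.189]);
for nm,lo,hi,b,z in [('blue',(95,130,120),(125,255,255),(232,168,260,210),12),('yel',(22,150,120),(34,255,255),(228,120,258,162),12),('red',(0,170,90),(8,255,255),(224,68,256,112),12),('ytag',(22,150,120),(34,255,255),(302,132,340,156),39)]:
    m=np.zeros(h.shape[:2],np.uint8);m[b[1]:b[3],b[0]:b[2]]=cv2.inRange(h,lo,hi)[b[1]:b[3],b[0]:b[2]]
    R=cv2.minAreaRect(np.argwhere(m>0)[:,::-1].astype(np.float32));P=plane(c,cv2.boxPoints(R),z,st)
    print(nm,P.mean(0).round(1),[ (round(float(np.linalg.norm(d)),1),round(float(np.degrees(np.arctan2(d[1],d[0]))),1)) for d in np.diff(P[[0,1,2],:2],axis=0)])
```

```text
blue [ 382.5 -103.6   12. ] [(20.4, 15.0), (38.1, -78.2)]
yel [373. -55.  12.] [(21.1, 12.7), (35.9, -80.0)]
red [364.1  -6.2  12. ] [(20.6, 13.5), (36.3, -78.6)]
ytag [450.8 -39.8  39. ] [(28.4, 10.7), (15.6, -78.6)]
```

{"api": "move_arm", "payload": {"series": [{"x":0.015,"y":-0.095,"z":-0.6,"rx":0,"ry":0,"rz":0},{"x":0,"y":0,"z":-0.8,"rx":0,"ry":0,"rz":0},{"x":0,"y":0,"z":-0.6,"rx":0,"ry":0,"rz":0},{"x":0,"y":0,"z":-0.3,"rx":0,"ry":0,"rz":0},{"x":0,"y":0,"z":0,"rx":0,"ry":0,"rz":0},{"x":0,"y":0,"z":0,"rx":0,"ry":0,"rz":0}]}}

```text
t: 19.45
ee_pos: [461.4, -87.8, 67.1]
ee_rot: [[-0.188, 0.982, 0.0], [0.982, 0.188, -0.002], [-0.002, -0.0, -1.0]]
ft_force: [0.1, 0.2, -2.6]
gripper_width: 59.5
finger_force: 35.0
```

```bash
python3 tag.py w10 82
python3 - <<'E'
import cv2
i=cv2.imread('pics/w10.png');cv2.imwrite('pics/c10.png',cv2.resize(i[60:330,200:440],(533,600),interpolation=2))
E
```

```text
19.45 [461.4 -87.8  67.1]
block_blue [([458.0, -88.0, 63.0], 0.93)]
[ 293  241   56   27 1478] [461.5 -89.3  82. ] [(29.2, 10.8), (15.4, -77.7)]
[ 200  189   30   47 1174] [402.8 -76.5  82. ] [(13.6, 15.6), (26.2, -79.2)]
sil 0.87 [461.1 -87.2  75. ] [(38.9, 98.1), (58.0, 10.8)]
```

View pics/c10.png

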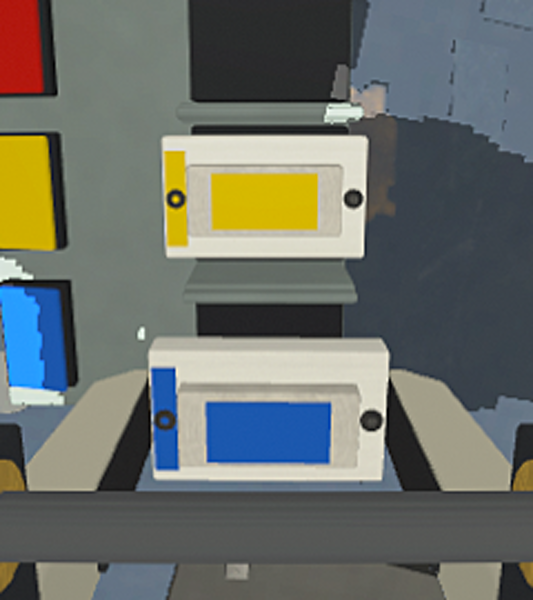

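Both cheeks show, with tops at crop rows ~103-122 and ~292-301. I'll check the slot centre from them.

Run:
```python
from h import *
import pickle
st,c=pickle.load(open('w10.pkl','rb'))
s=np.array([240/533,270/600])
f=lambda q:np.array(q,float)*s+[200,60]
u=np.array([.9824,.187]);v=np.array([-.187,.9824]);o=np.array([461.0,-88.0])
for n,q in [('c2 near edge(L,R)',[[184,301],[357,301]]),('c2 far edge',[[186,292],[355,292]]),('c1',[[178,122],[335,122],[180,104],[350,104]])]:
    P=plane(c,f(q),54,st)[:,:2]-o; print(n,np.c_[P@u,P@v].round(1).tolist())
```

```text
c2 near edge(L,R) [[-22.5, 23.8], [24.6, 23.9]]
c2 far edge [[-21.9, 26.4], [24.0, 26.4]]
c1 [[-22.6, 71.1], [17.4, 71.1], [-22.0, 75.5], [21.1, 75.5]]
```

{"api": "move_arm", "payload": {"series": [{"x":0,"y":0.03,"z":-0.2,"rx":0,"ry":0,"rz":0},{"x":0,"y":0,"z":-0.2,"rx":0,"ry":0,"rz":0},{"x":0,"y":0,"z":-0.1,"rx":0,"ry":0,"rz":0},{"x":0,"y":0,"z":0,"rx":0,"ry":0,"rz":0}]}}

```text
t: 20.0
ee_pos: [460.8, -87.1, 46.2]
ee_rot: [[-0.188, 0.982, -0.001], [0.982, 0.188, -0.002], [-0.002, -0.001, -1.0]]
ft_force: [0.6, 0.2, -2.2]
gripper_width: 59.6
finger_force: 35.0
```

No contact, inside the cheeks. Continue to about 2 mm above the floor.

{"api": "move_arm", "payload": {"series": [{"x":0,"y":0,"z":-0.2,"rx":0,"ry":0,"rz":0},{"x":0,"y":0,"z":-0.2,"rx":0,"ry":0,"rz":0},{"x":0,"y":0,"z":-0.1,"rx":0,"ry":0,"rz":0},{"x":0,"y":0,"z":0,"rx":0,"ry":0,"rz":0},{"x":0,"y":0,"z":0,"rx":0,"ry":0,"rz":0}]}}

```text
t: 20.5
ee_pos: [461.1, -87.1, 26.8]
ee_rot: [[-0.187, 0.982, 0.0], [0.982, 0.187, -0.002], [-0.002, -0.0, -1.0]]
ft_force: [0.8, -0.5, -2.4]
gripper_width: 59.3
finger_force: 35.0
```

{"api": "move_arm", "payload": {"series": [{"x":0,"y":0,"z":-0.04,"rx":0,"ry":0,"rz":0},{"x":0,"y":0,"z":-0.02,"rx":0,"ry":0,"rz":0},{"x":0,"y":0,"z":0,"rx":0,"ry":0,"rz":0}]}}

```text
t: 20.8
ee_pos: [461.3, -87.2, 24.6]
ee_rot: [[-0.187, 0.982, 0.001], [0.982, 0.187, -0.002], [-0.002, 0.0, -1.0]]
ft_force: [-0.2, 0.3, -2.6]
gripper_width: 59.8
finger_force: 35.0
```

{"api": "move_arm", "payload": {"series": [{"x":0,"y":0,"z":-0.03,"rx":0,"ry":0,"rz":0},{"x":0,"y":0,"z":0,"rx":0,"ry":0,"rz":0}]}}

```text
t: 21.0
ee_pos: [461.4, -87.2, 24.1]
ee_rot: [[-0.187, 0.982, 0.001], [0.982, 0.187, -0.002], [-0.002, 0.001, -1.0]]
ft_force: [-0.8, 0.5, 9.6]
gripper_width: 59.4
finger_force: 35.0
```

On the floor. Release and rise.

{"api": "move_arm", "payload": {"series": [{"x":0,"y":0,"z":0,"rx":0,"ry":0,"rz":0},{"x":0,"y":0,"z":0,"rx":0,"ry":0,"rz":0},{"x":0,"y":0,"z":0,"rx":0,"ry":0,"rz":0},{"x":0,"y":0,"z":0,"rx":0,"ry":0,"rz":0},{"x":0,"y":0,"z":0,"rx":0,"ry":0,"rz":0}], "hand": 0.7}}

```text
t: 21.5
ee_pos: [461.3, -87.1, 23.3]
ee_rot: [[-0.187, 0.982, 0.001], [0.982, 0.187, -0.002], [-0.002, 0.0, -1.0]]
ft_force: [-0.0, -0.0, -0.4]
gripper_width: 79.1
finger_force: 0.0
```

{"api": "move_arm", "payload": {"series": [{"x":0,"y":0,"z":0.3,"rx":0,"ry":0,"rz":0},{"x":0,"y":0,"z":0.7,"rx":0,"ry":0,"rz":0},{"x":0,"y":0,"z":0.8,"rx":0,"ry":0,"rz":0},{"x":0,"y":0,"z":0.8,"rx":0,"ry":0,"rz":0},{"x":0,"y":0,"z":0.8,"rx":0,"ry":0,"rz":0},{"x":0,"y":0,"z":0,"rx":0,"ry":0,"rz":0},{"x":0,"y":0,"z":0,"rx":0,"ry":0,"rz":0}]}}

```text
t: 22.2
ee_pos: [461.5, -87.3, 159.8]
ee_rot: [[-0.187, 0.982, 0.002], [0.982, 0.187, -0.002], [-0.003, 0.002, -1.0]]
ft_force: [-0.6, -0.7, -1.0]
gripper_width: 79.1
finger_force: 0.0
```

```bash
python3 tag.py w11 39
```

```text
22.2 [461.5 -87.3 159.8]
block_blue [([462.0, -89.0, 20.0], 0.97)]
[233 168  22  34 632] [388.  -95.7  39. ] [(18.5, 14.7), (33.7, -78.5)]
[305 184  31  16 467] [461.4 -88.7  39. ] [(28.8, 10.7), (14.9, -78.5)]
sil 0.89 [461.2 -87.7  32. ] [(58.3, 10.7), (37.6, -77.8)]
```

View pics/w11.png

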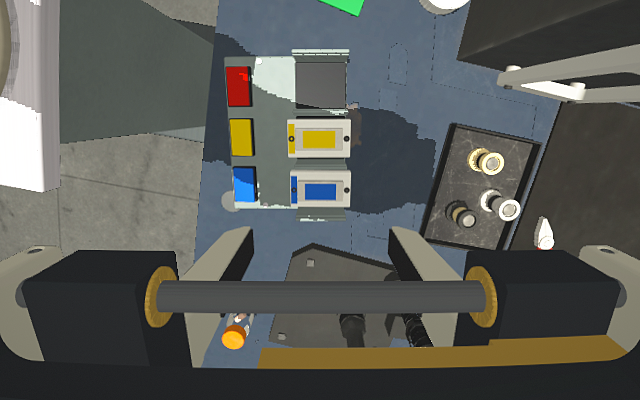

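The blue block is at (320,190), flat in the blue-labelled slot and parallel to the yellow block at (320,139), which hasn't moved. The gripper is clear, so I'm handing in.

```bash
python3 -c "
from station import *
print(sign_off())"
```

```text
the job is handed in; nothing more can be done
None
```

The blue-tagged block now rests flat, released and centred in the blue-labelled slot, after being set down on the mat and regripped by its ends. The job was handed in at about 22 s, but no verdict was returned.

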